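Full-scale check of a dough hardness tester

ROBOT

A 6-joint arm with a two-finger parallel gripper is mounted at the origin on the work surface; the furniture and walls round the work are solid. World frame = base frame: x ahead of the robot, y to its left, z up, the work surface at z = 0. Lengths are in m, angles in degrees, forces in N, time in s.
With the tool pointing down it reaches from about 0.3 to 0.75 m from the base axis. Payload 8.5 kg.
Tool frame: the origin (TCP) lies midway between the tips of the shut fingers; the grasp point (between the pads) lies 19 mm behind it (env.hold_point_z is the distance from the TCP to the grasp point, in m); z points along the fingers, y is the line along which they close (so a half turn about z gives the same grasp; the last joint's range is limited). The gripper opens to 85 mm and grips with 20 to 120 N. Pads are 22 mm wide; open, the fingers measure 114 mm over their backs; the gripper's body (76 mm by 85 mm) begins 54 mm behind the grasp point. The pads swing forward as they close: fully open they stand 13 mm farther back than shut.
Start: joints at [-82.237, 21.807, 74.336, -0, 83.858, -12.336], TCP at [0.189, -0.516, 0.231] pointing down, gripper open.
Joint ranges: [-178.18, 178.18], [-50.72, 133.34], [12.68, 142.11], [-81.47, 261.47], [9.98, 163.14], [-165.26, 165.26]. Speed limits (degrees/s): [136.94, 136.94, 180, 180, 180, 180].

INTERFACE

Orientations are given as a 3x3 rotation matrix whose columns are the frame's x, y, z axes.
In Python, from rig import observe, get_image, camera_info, env gives the robot as it stands.
- The arm moves only by the tool drive_tool, never from a script. Its arguments are lists of equal length, an entry for each row: "offset": the shift along the tool's x, y, z in units of 40 mm (1.0 is 40 mm), a list of three; "turn": the turn, a rotation vector about the tool's x, y, z in units of 6 degrees (1.0 is 6 degrees), a list of three; "hand": the opening, from 0 (shut) to 1 (fully open). A call has exactly 10 rows; each row shifts and turns the commanded pose from where the row before left it, along the tool's axes as they then stand; what a row does not reach is not made up. A row lasts 1/8 s, in which the tool goes at most 62.5 mm and 10.7 degrees, less where a joint would pass 70% of its speed; a pose out of reach is approached as far as the arm can. A call is refused whole if a number of a shift passes 1 or a number of a turn 1, either way. A call with a gripper value outside its range is refused whole. The fingers move at their own pace and stop on an object; "newtons" is the grip in N (left out, the last holds). Time passes only in rows, so rows that do not move let the fingers close, or fill a call up. It gives the time, the measured TCP pose, the force, the opening and the grip force at its end, in the units of the state.
- observe(): the state, without advancing time (a new reading comes with each control period).
- get_image(name): name is "side" or "top"; returns the picture (384x512x3 uint8, blue, green, red); there is no depth.
- camera_info(name): a dict with "fx", "fy", "cx", "cy" (pixels), "k1" (the pictures are not rectified: a ray, as slopes to the right and down, at radius r is drawn at 1 + k1 r^2 times it, then the intrinsics apply), "world_to_cam" (4x4, takes a point from world to camera coordinates). Camera axes: x right, y down, z forward; pixel columns grow to the right and rows downward; lengths in m; the calibration is good to about 2 mm. A picture is of the moment at which its call begins. camera_info takes no time and is no camera call.
- env.close_job(): hands the job in; it is judged then, once.
The state is a dict: "time_s": time; "q": joint angles; "qvel": joint speeds; "joint_efforts": joint torques, N m; "position": TCP position; "tool_rot": TCP orientation; "ft_force": force on the tool from outside, world axes, zero at the start; "wrist_torque": the same for the moment, N m; "grip_width": finger opening in m; "gripper_force": force on a finger pad.
Only numpy, scipy, OpenCV 4.12 (cv2) and the standard library are available. Lean on these libraries where they do the work, as an engineer would, in place of code of your own. Each camera call takes 0.05 s, during which the arm holds its last target. There are 200 camera calls.

TASK

Check the dough hardness tester: lift the blue dust cap off the steel block and set it on the table, rim down; then take the tester from its holder by the orange grip and hold it upright and still just above the engraved ring. Lower it straight, without slamming, until its sprung pin is fully in and the foot stands flat and firm on the steel inside the ring. Finish still gripping it and pressing it down so that the dial can be read, with the cup, bowl and dough figure left alone.

Things in the scene. Friction and masses are not known exactly. Their poses are not given: they have to be found in the camera images.
- dust_cap: Round blue dust cap, 96 mm across, 14 mm high, open below, 90 g; origin at the centre of its rim's underside, z up. On top an upright round knob, 23 mm in diameter, 14 to 46 mm above the rim. At the start it sits loosely over the steel block, rim 10 mm above the table, 3 mm of play all round; a lift of 30 mm clears the block. Stood on the table its origin is at z = 0.
- cap_knob (a point): Point on the axis of the dust cap's knob, 38 mm above the rim of the cap (24 mm above the cap's flat top, 8 mm below the top of the knob): a good height to pinch it, from any side.
- check_block: Steel check block: a plain disc, 84 mm in diameter, with its flat top 20 mm above the table, fixed on a round black rubber pad, 104 mm across, 4 mm thick. Fixed to the table. Origin on the table at its centre, z up. It stays under the blue cap until that is lifted off.
- ring (a point): Centre of the engraved ring on the steel disc's flat top face, 20 mm above the table; the dark ring line is 56 mm in inside diameter and has a dot at the centre.
- holder: Wooden holder, fixed to the table: a base of 86 x 86 x 6 mm and on it a block 64 x 64 mm with a round bore of 41 mm, in which the tester's foot stands 12 mm deep (seat 14 mm, rim of the bore 26 mm above the table). Origin on the table at its centre, z up.
- tester: Hand-held hardness tester, 0.3 kg, upright in the holder; a lift of 25 mm clears it. Origin: centre of the flat underside of its round steel foot (38 mm across); z up its axis, dial facing -x. Dial case: 58 mm across in y, 25 mm thick in x, 24 to 82 mm above the underside. Orange grip: 28 mm thick (x), 44 mm wide (y), 80 to 118 mm above the underside.
- tester_grip (a point): Centre of the tester's orange grip, 99 mm above the underside of the foot; pinch it from above across its 28 mm thickness, along the tester's x axis; the fingers may hang down past the dial case, which is thinner.
- tester_foot (a point): Centre of the flat underside of the tester's foot (same point as the tester's origin). The sprung pin stands out 6 mm below it when free.
- plunger (a joint): Travel of the tester's sprung pin, m: 0 free (tip 6 mm below the foot), 0.006 flush, where the foot meets the surface: the hard stop. The spring pushes 3 N when free, 8 N when flush; the tester weighs 3 N and will not stay down by itself: press about 10 to 25 N in all. The dial's red needle follows the pin, from lower left to lower right.
- pink_dye_cup: Small white cup of pink dye paste, 62 mm across, 32 mm high; loose, leave alone. Origin at the centre of its underside.
- yellow_bowl: White bowl with yellow paste, 94 mm across, 60 mm high; loose, leave alone. Origin at the centre of its underside.
- dough_figure: Dried dough figure with noodle hair, 51 x 65 mm, 71 mm high; loose, leave alone. Origin at the centre of its underside.
Not all that is in view belongs to the job. Leave any red look-alike of the dust_cap alone.

How it is judged:
By the outcome, as a careful person would: the job done as asked, in the order asked, and still so for the second after the job is handed in, while the arm keeps its last pose, push and grip.
It also fails if it takes over 58 s, if anything falls off the work surface, if the arm or the gripper's body presses on something with over 40 N, if the wrist force passes 120 N, or if a joint passes its speed limit or range.

## Working session

There is one attempt and no reset: what is moved stays moved. The work goes in short steps, Python scripts to look and compute and a tool call to move; the robot and the scene stay as the last step left them, time stands still between calls to the robot, and variables do not carry over. Pictures are saved under pics/ and viewed, at most 10 in all, crops included, and the job is handed in when it is done.

Besides the shell and the picture viewer there is one more tool, called after "Emit:" by a JSON object that holds its "method" and its "body", one argument or row to a line. drive_tool: Moves the arm, as the interface text tells. Its arguments: {"type":"object","properties":{"offset":{"type":"array"},"turn":{"type":"array"},"hand":{"type":"array"},"newtons":{"type":"number"}},"required":["offset","turn","hand"]}

```bash
mkdir -p pics; ls; python3 - <<'E'
from rig import observe, get_image, camera_info, env
import cv2, numpy as np
np.set_printoptions(precision=4,suppress=True)
for n in("side","top"):
    cv2.imwrite(f"pics/{n}0.png",get_image(n)); c=camera_info(n)
    print(n,{k:v for k,v in c.items() if k!="world_to_cam"}); print(np.array(c["world_to_cam"]))
s=observe(); print(s["position"],s["tool_rot"],s["time_s"],s["ft_force"],env.hold_point_z,s["grip_width"])
E
```

```text
pics
side {'fx': 407.59781991476115, 'fy': 407.59781991476115, 'cx': 256.46306604283006, 'cy': 191.75924853367553, 'k1': -0.07147620710132353}
[[ 0.9015 -0.4327  0.0013 -0.5384]
 [-0.2726 -0.5704 -0.7748  0.1859]
 [ 0.336   0.6982 -0.6322  0.78  ]
 [ 0.      0.      0.      1.    ]]
top {'fx': 464.8224868048085, 'fy': 464.8224868048085, 'cx': 256.1617435012478, 'cy': 195.6825301172202, 'k1': -0.05829223309356977}
[[ 0.0212 -0.9998  0.0019 -0.099 ]
 [-0.9832 -0.0212 -0.1815  0.5806]
 [ 0.1815  0.002  -0.9834  1.0738]
 [ 0.      0.      0.      1.    ]]
[ 0.189  -0.5162  0.2308] [[ 0.9391  0.3436 -0.0002]
 [ 0.3436 -0.9391  0.0013]
 [ 0.0003 -0.0012 -1.    ]] 0.1 [ 0.0285 -1.1422 -0.0687] 0.0187 0.0858447868526889
```

View pics/side0.png

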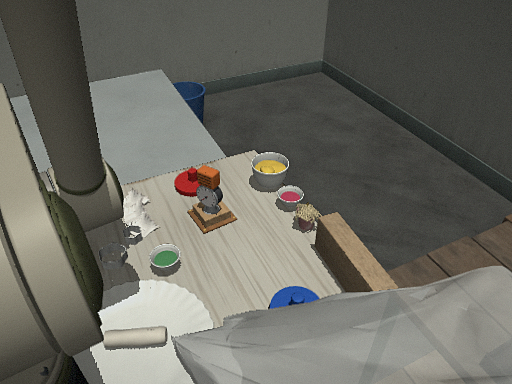

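View pics/top0.png

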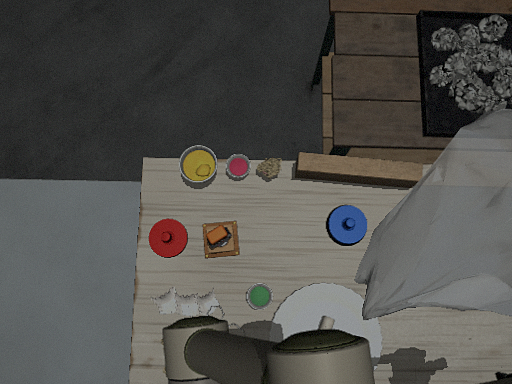

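The side view shows the tester in its holder at about (210,205) and the blue cap at (295,298), partly hidden by a translucent sheet. The top view shows the blue cap at (347,224), the holder at (221,239), the red look-alike at (168,238), and a plank and the sheet near the cap. I'll enlarge the parts that matter.

```bash
python3 - <<'E'
import cv2, numpy as np
a=cv2.imread("pics/top0.png"); s=cv2.imread("pics/side0.png")
r=lambda im,x,y,w,h,k:cv2.resize(im[y:y+h,x:x+w],None,fx=k,fy=k,interpolation=cv2.INTER_CUBIC)
# top: holder 190..260 x 210..270 ; cap 315..385 x 195..255; side: tester 175..245,155..240
A=r(a,190,210,60,60,5);B=r(a,318,195,60,60,5);C=r(s,175,155,75,85,3.5);D=r(s,260,270,75,45,3.5)
o=np.zeros((600,600,3),np.uint8)
for im,x,y in((A,0,0),(B,300,0),(C,0,300),(D,300,300)):o[y:y+im.shape[0],x:x+im.shape[1]]=im[:600-y,:600-x]
cv2.imwrite("pics/crop0.png",o)
E
cat > h.py <<'E'
import numpy as np, cv2
from rig import observe, get_image, camera_info, env
np.set_printoptions(precision=4,suppress=True)
def ray(n,uv):
    c=camera_info(n);M=np.array(c["world_to_cam"])
    d=(np.array(uv,float)-[c["cx"],c["cy"]])/[c["fx"],c["fy"]];p=d.copy()
    for _ in range(20):p=d/(1+c["k1"]*(p@p))
    R=M[:3,:3];return -R.T@M[:3,3],R.T@np.r_[p,1]
def atz(n,uv,z):
    o,d=ray(n,uv);return o+d*(z-o[2])/d[2]
def proj(n,P):
    c=camera_info(n);M=np.array(c["world_to_cam"]);q=M[:3,:3]@np.array(P)+M[:3,3];p=q[:2]/q[2]
    return p*(1+c["k1"]*(p@p))*[c["fx"],c["fy"]]+[c["cx"],c["cy"]]
E
```

```text
(no output)
```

View pics/crop0.png

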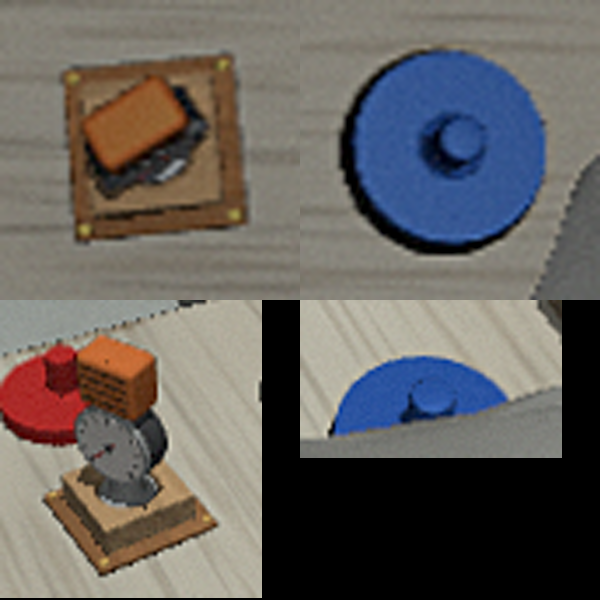

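The crops show the knob top at about top-pixel (350,222.8), the cap disc centre at (348.1,224.1), the holder base centre at (221,239.4) and the grip top centre at (217.2,234.4). The dial faces towards the lower right of the top view.

```bash
python3 - <<'E'
from h import *
t=lambda u,v,z:atz("top",(u,v),z)
A=lambda x,y:(190+x/5,210+y/5)
print("knob",t(350,222.8,.056),"disc",t(348.1,224.1,.024))
print("base",np.mean([t(*A(*p),.006) for p in((65,72),(232,53),(247,222),(77,240))],0))
g=[t(*A(*p),.132) for p in((153,74),(189,123),(113,171),(82,126))]
print("grip",np.mean(g,0),"yaw x axis",[np.degrees(np.arctan2(*(b-a)[1::-1])) for a,b in((g[1],g[0]),(g[2],g[3]))], "long",[np.degrees(np.arctan2(*(b-a)[1::-1])) for a,b in((g[0],g[3]),(g[1],g[2]))],[np.linalg.norm(g[i]-g[(i+1)%4]) for i in range(4)])
for n,u in(("side",lambda x,y:(175+x/3.5,155+(y-300)/3.5)),):
  print("knob side",atz(n,(260+132/3.5,270+(394-300)/3.5),.056), "gripside",atz(n,u(118,354),.132))
for nm,p in (("plank",(297,155)),("plank",(297,178)),("plank",(422,187)),("sheet",(360,285)),("sheet",(395,205)),("sheet",(440,140)),("green",(260,296)),("table",(256,240)),("plate",(325,290)),("red",(168,238)),("ptop",(142,157))):
  print(nm,t(*p,0.),t(*p,.1))
s=observe();print(s["q"],s["position"],s["tool_rot"])
E
```

```text
knob [ 0.5208 -0.3131  0.056 ] disc [ 0.5216 -0.3148  0.024 ]
base [ 0.4793 -0.0015  0.006 ]
grip [ 0.4781 -0.0014  0.132 ] yaw x axis [np.float64(37.88190476024444), np.float64(36.476714103380594)] long [np.float64(127.87713319250052), np.float64(123.75135649744644)] [np.float64(0.027254774553363875), np.float64(0.0396325347490995), np.float64(0.02441065641436372), np.float64(0.03893097390452142)]
knob side [ 0.5234 -0.3178  0.056 ] gripside [ 0.483  -0.0056  0.132 ]
plank [ 0.7016 -0.1897  0.    ] [ 0.6738 -0.1811  0.1   ]
plank [ 0.6407 -0.19    0.    ] [ 0.6181 -0.1813  0.1   ]
plank [ 0.6243 -0.5123  0.    ] [ 0.6031 -0.4758  0.1   ]
sheet [ 0.3739 -0.3473  0.    ] [ 0.3742 -0.3251  0.1   ]
sheet [ 0.5759 -0.4404  0.    ] [ 0.5589 -0.4102  0.1   ]
sheet [ 0.7516 -0.5663  0.    ] [ 0.7194 -0.5252  0.1   ]
green [ 0.3427 -0.1012  0.    ] [ 0.3457 -0.1001  0.1   ]
table [ 0.4798 -0.0884  0.    ] [ 0.471  -0.0885  0.1   ]
plate [ 0.3603 -0.2607  0.    ] [ 0.3618 -0.2459  0.1   ]
red [0.4799 0.132  0.    ] [0.4711 0.113  0.1   ]
ptop [0.6879 0.2113 0.    ] [0.6612 0.1855 0.1   ]
[-82.237   21.8365  74.3775  -0.0001  83.859  -12.3358] [ 0.189  -0.5162  0.2308] [[ 0.9391  0.3436 -0.0002]
 [ 0.3436 -0.9391  0.0013]
 [ 0.0003 -0.0012 -1.    ]]
```

```bash
python3 - <<'E'
from h import *
def tri(a,b):
    (o,d),(p,e)=ray("top",a),ray("side",b)
    s=np.linalg.lstsq(np.c_[d,-e],p-o,rcond=None)[0];return (o+s[0]*d+p+s[1]*e)/2,np.linalg.norm(o+s[0]*d-p-s[1]*e)
print("cam",ray("side",(0,0))[0],ray("top",(0,0))[0])
for a,b in(((358,281),(176,340)),((367,317),(192,383)),((297,154),(336,213)),((299,178),(317,217)),((350,222.8),(297.7,296.9)),((217.2,234.4),(208.7,170.5))):print(a,b,*tri(a,b))
for P in ((.42,-.42,.1),(.42,-.42,.0),(.42,-.42,.2)):print(P,proj("top",P),proj("side",P))
im=cv2.imread("pics/top0.png")
cv2.imwrite("pics/c1.png",cv2.resize(im[90:384,270:512],None,fx=2,fy=2,interpolation=cv2.INTER_CUBIC))
E
```

```text
cam [ 0.2739 -0.6714  0.6379] [ 0.378  -0.0888  1.1615]
(358, 281) (176, 340) [ 0.3455 -0.3229  0.0778] 0.07557787084599556
(367, 317) (192, 383) [ 0.3048 -0.3616  0.0132] 0.01397088604653439
(297, 154) (336, 213) [ 0.6856 -0.1845  0.0775] 0.006581329501978696
(299, 178) (317, 217) [ 0.628  -0.1903  0.093 ] 0.01750195145129197
(350, 222.8) (297.7, 296.9) [ 0.5232 -0.3148  0.0516] 0.003994682761223406
(217.2, 234.4) (208.7, 170.5) [ 0.4814 -0.0025  0.1297] 0.004905779495282367
(0.42, -0.42, 0.1) [401.1003 265.2588] [272.2599 358.2447]
(0.42, -0.42, 0.0) [388.742  266.6602] [270.5074 390.0893]
(0.42, -0.42, 0.2) [415.962  263.5635] [274.4551 317.7028]
```

View pics/c1.png

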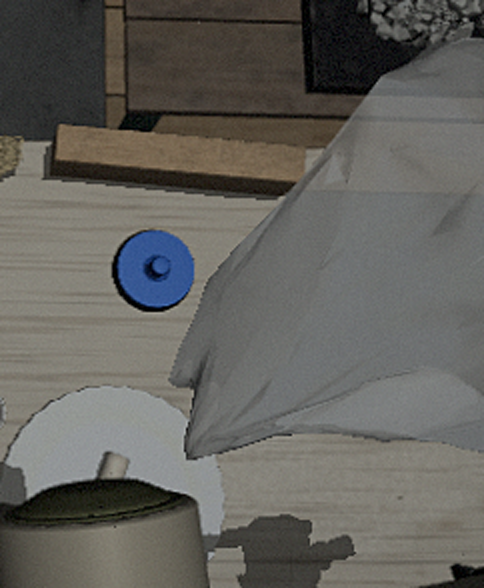

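The knob is at about (0.522,-0.314). The sheet is close on its -y side, so I'll take the arm in near the base and come at the knob from +y, tilted.

Emit:
{"method": "drive_tool", "body": {
  "offset": [
    [0.37,-0.65,-0.25],
    [0.37,-0.65,-0.25],
    [0.37,-0.65,-0.25],
    [0.37,-0.65,-0.25],
    [0.37,-0.65,-0.25],
    [0.37,-0.65,-0.25],
    [0.37,-0.65,-0.25],
    [0.37,-0.65,-0.25],
    [0.37,-0.65,-0.25],
    [0.37,-0.65,-0.25]
  ],
  "turn": [
    [0,0,0],
    [0,0,0],
    [0,0,0],
    [0,0,0],
    [0,0,0],
    [0,0,0],
    [0,0,0],
    [0,0,0],
    [0,0,0],
    [0,0,0]
  ],
  "hand": [0.6,0.6,0.6,0.6,0.6,0.6,0.6,0.6,0.6,0.6],
  "newtons": 40
}}

```text
time_s: 1.35
position: [0.2386, -0.2203, 0.3314]
tool_rot: [[0.939, 0.343, -0.0], [0.343, -0.939, 0.0], [0.0, -0.001, -1.0]]
ft_force: [-0.4, -0.1, -0.2]
grip_width: 0.0512
gripper_force: 0.0
```

Emit:
{"method": "drive_tool", "body": {
  "offset": [
    [0,0,0],
    [0,0,0],
    [0,0,0],
    [0,0,0],
    [0,0,0],
    [0,0,0],
    [0,0,0],
    [0,0,0],
    [0,0,0],
    [0,0,0]
  ],
  "turn": [
    [0,0,-1],
    [0,0,-1],
    [0,0,-1],
    [0,0,-1],
    [0,0,-1],
    [0,0,-1],
    [0,0,-1],
    [0,0,-1],
    [0,0,-1],
    [0,0,-0.2]
  ],
  "hand": [0.6,0.6,0.6,0.6,0.6,0.6,0.6,0.6,0.6,0.6]
}}

```text
time_s: 2.6
position: [0.2386, -0.2213, 0.3311]
tool_rot: [[0.254, 0.967, -0.0], [0.967, -0.254, 0.001], [0.0, -0.0, -1.0]]
ft_force: [-0.1, 0.2, -0.2]
grip_width: 0.0512
gripper_force: 0.0
```

Emit:
{"method": "drive_tool", "body": {
  "offset": [
    [0,0,0],
    [0,0,0],
    [0,0,0],
    [0,0,0],
    [0.2,0.74,0.43],
    [0.2,0.74,0.43],
    [0.2,0.74,0.43],
    [0.2,0.74,0.43],
    [0.2,0.74,0.43],
    [0.2,0.74,0.43]
  ],
  "turn": [
    [0,-0.9,0],
    [0,-0.9,0],
    [0,-0.9,0],
    [0,-0.63,0],
    [0,0,0],
    [0,0,0],
    [0,0,0],
    [0,0,0],
    [0,0,0],
    [0,0,0]
  ],
  "hand": [0.6,0.6,0.6,0.6,0.6,0.6,0.6,0.6,0.6,0.6]
}}

```text
time_s: 3.85
position: [0.4139, -0.2571, 0.2171]
tool_rot: [[0.24, 0.967, -0.087], [0.909, -0.255, -0.33], [-0.342, 0.0, -0.94]]
ft_force: [-1.0, -0.7, 0.3]
grip_width: 0.0509
gripper_force: 0.0
```

Emit:
{"method": "drive_tool", "body": {
  "offset": [
    [0.2,0.74,0.43],
    [0.2,0.74,0.43],
    [0.2,0.74,0.43],
    [0.2,0.74,0.43],
    [0,0,0.5],
    [0,0,0],
    [0,0,0],
    [0,0,0],
    [0,0,0],
    [0,0,0]
  ],
  "turn": [
    [0,0,0],
    [0,0,0],
    [0,0,0],
    [0,0,0],
    [0,0,0],
    [0,0,0],
    [0,0,0],
    [0,0,0],
    [0,0,0],
    [0,0,0]
  ],
  "hand": [0.6,0.6,0.6,0.6,0.6,0.6,0.6,0.6,0.6,0.6]
}}

```text
time_s: 5.1
position: [0.5274, -0.2873, 0.1239]
tool_rot: [[0.239, 0.967, -0.086], [0.909, -0.254, -0.331], [-0.342, 0.0, -0.94]]
ft_force: [-0.4, -0.7, -0.6]
grip_width: 0.0515
gripper_force: 0.0
```

```bash
python3 - <<'E'
from h import *
s=observe();p=np.array(s["position"]);R=np.array(s["tool_rot"]);print(p,R,s["q"],s["ft_force"])
T=np.array([.522,-.3145,.049])+.019*R[:,2]
print("units to grasp",R.T@(T-p)/.04)
a=get_image("top")[150:290,280:440];b=get_image("side")[180:340,220:400]
r=lambda im:cv2.resize(im,(400,int(400*im.shape[0]/im.shape[1])),interpolation=cv2.INTER_CUBIC)
a,b=r(a),r(b);o=np.zeros((360,800,3),np.uint8);o[:a.shape[0],:400]=a;o[:b.shape[0],400:]=b
cv2.imwrite("pics/p1.png",o)
E
```

```text
[ 0.5274 -0.2873  0.1239] [[ 0.2387  0.9672 -0.0863]
 [ 0.909  -0.2538 -0.3307]
 [-0.3418  0.0005 -0.9398]] [-31.7645  31.7312  79.1056 -21.1913  64.635   -8.6533] [-0.4227 -0.6804 -0.6123]
units to grasp [-0.0111  0.0416  2.471 ]
```

View pics/p1.png

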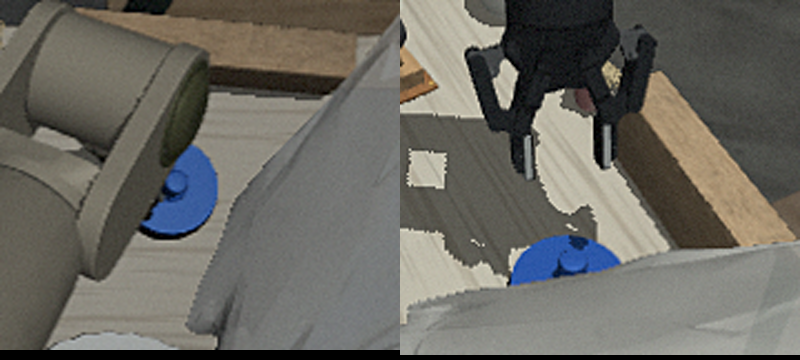

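The open fingers straddle the knob's line in the side view: fingers at (525,165) and (605,155), knob at (572,260). The sheet is clear of the gripper. Next I approach and close.

Emit:
{"method": "drive_tool", "body": {
  "offset": [
    [0,0.04,0.5],
    [0,0,0.5],
    [0,0,0.5],
    [0,0,0.5],
    [0,0,0.3],
    [0,0,0.15],
    [0,0,0],
    [0,0,0],
    [0,0,0],
    [0,0,0]
  ],
  "turn": [
    [0,0,0],
    [0,0,0],
    [0,0,0],
    [0,0,0],
    [0,0,0],
    [0,0,0],
    [0,0,0],
    [0,0,0],
    [0,0,0],
    [0,0,0]
  ],
  "hand": [0.6,0.6,0.6,0.6,0.6,0.6,0.6,0.5,0.4,0.3],
  "newtons": 40
}}

```text
time_s: 6.45
position: [0.5206, -0.3201, 0.0318]
tool_rot: [[0.239, 0.967, -0.086], [0.909, -0.254, -0.331], [-0.342, 0.0, -0.94]]
ft_force: [-0.2, 0.1, 0.2]
grip_width: 0.0258
gripper_force: 0.0
```

Emit:
{"method": "drive_tool", "body": {
  "offset": [
    [0,0,0],
    [0,0,0],
    [0,0,0],
    [0,0,0],
    [0,0,0],
    [0,0,0],
    [0,0,0],
    [0,0,0],
    [0,0,0],
    [0,0,0]
  ],
  "turn": [
    [0,0,0],
    [0,0,0],
    [0,0,0],
    [0,0,0],
    [0,0,0],
    [0,0,0],
    [0,0,0],
    [0,0,0],
    [0,0,0],
    [0,0,0]
  ],
  "hand": [0.2,0.1,0.0,0.0,0.0,0,0,0,0,0]
}}

```text
time_s: 7.7
position: [0.5208, -0.3202, 0.0319]
tool_rot: [[0.239, 0.967, -0.086], [0.909, -0.254, -0.331], [-0.342, 0.001, -0.94]]
ft_force: [0.1, 1.2, 4.7]
grip_width: 0.0216
gripper_force: 39.7
```

Emit:
{"method": "drive_tool", "body": {
  "offset": [
    [-0.04,0,-0.12],
    [-0.085,0,-0.235],
    [-0.085,0,-0.235],
    [-0.085,0,-0.235],
    [-0.085,0,-0.235],
    [-0.085,0,-0.235],
    [-0.04,0,-0.12],
    [0.36,-0.17,-0.13],
    [0.36,-0.17,-0.13],
    [0.36,-0.17,-0.13]
  ],
  "turn": [
    [0,0,0],
    [0,0,0],
    [0,0,0],
    [0,0,0],
    [0,0,0],
    [0,0,0],
    [0,0,0],
    [0,0,0],
    [0,0,0],
    [0,0,0]
  ],
  "hand": [0,0,0,0,0,0,0,0,0,0]
}}

```text
time_s: 8.95
position: [0.512, -0.2685, 0.0911]
tool_rot: [[0.238, 0.967, -0.087], [0.909, -0.253, -0.33], [-0.341, -0.001, -0.94]]
ft_force: [1.2, 0.5, -1.1]
grip_width: 0.0214
gripper_force: 39.3
```

Emit:
{"method": "drive_tool", "body": {
  "offset": [
    [0.36,-0.17,-0.13],
    [0.36,-0.17,-0.13],
    [0.36,-0.17,-0.13],
    [0.36,-0.17,-0.13],
    [0.36,-0.17,-0.13],
    [0.36,-0.17,-0.13],
    [0.36,-0.17,-0.13],
    [0,0,0],
    [0,0,0],
    [0,0,0]
  ],
  "turn": [
    [0,0,0],
    [0,0,0],
    [0,0,0],
    [0,0,0],
    [0,0,0],
    [0,0,0],
    [0,0,0],
    [0,0,0],
    [0,0,0],
    [0,0,0]
  ],
  "hand": [0,0,0,0,0,0,0,0,0,0]
}}

```text
time_s: 10.2
position: [0.4937, -0.1549, 0.0912]
tool_rot: [[0.239, 0.967, -0.087], [0.909, -0.254, -0.331], [-0.342, 0.0, -0.94]]
ft_force: [0.4, -0.9, -1.1]
grip_width: 0.0211
gripper_force: 39.3
```

```bash
python3 - <<'E'
from h import *
s=observe();print(s["position"],s["ft_force"],s["wrist_torque"],s["grip_width"],s["gripper_force"])
a=get_image("top")[150:290,200:400];b=get_image("side")[160:320,180:380]
r=lambda im:cv2.resize(im,(400,int(400*im.shape[0]/im.shape[1])),interpolation=cv2.INTER_CUBIC)
a,b=r(a),r(b);o=np.zeros((320,800,3),np.uint8);o[:a.shape[0],:400]=a;o[:b.shape[0],400:]=b
cv2.imwrite("pics/p2.png",o)
E
```

```text
[ 0.4937 -0.1549  0.0912] [ 0.3841 -0.8596 -1.1019] [ 0.2119 -0.0665  0.0006] 0.02113013330883235 39.29115103048389
```

View pics/p2.png

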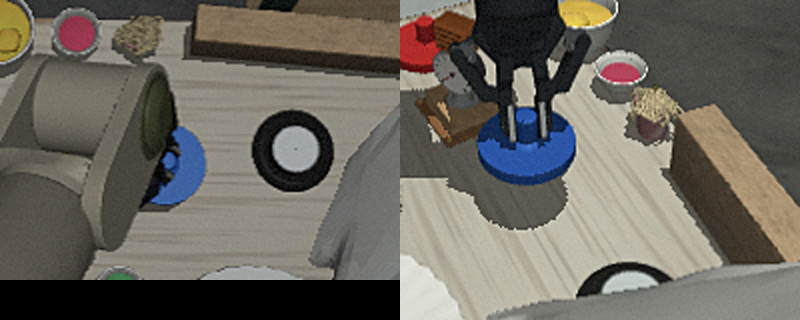

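The cap hangs level and is clear of everything. The block is uncovered, with its centre dot near top-pixel (348,224). Next I lower the cap onto the free table.

Emit:
{"method": "drive_tool", "body": {
  "offset": [
    [0.0855,0,0.235],
    [0.0855,0,0.235],
    [0.0855,0,0.235],
    [0.0855,0,0.235],
    [0.0855,0,0.235],
    [0.0855,0,0.235],
    [0.0427,0,0.1175],
    [0.017,0,0.047],
    [0.017,0,0.047],
    [0,0,0]
  ],
  "turn": [
    [0,0,0],
    [0,0,0],
    [0,0,0],
    [0,0,0],
    [0,0,0],
    [0,0,0],
    [0,0,0],
    [0,0,0],
    [0,0,0],
    [0,0,0]
  ],
  "hand": [0,0,0,0,0,0,0,0,0,0]
}}

```text
time_s: 11.55
position: [0.4937, -0.1544, 0.0223]
tool_rot: [[0.239, 0.967, -0.086], [0.909, -0.254, -0.331], [-0.342, 0.0, -0.94]]
ft_force: [0.1, -0.4, -1.9]
grip_width: 0.0214
gripper_force: 39.3
```

Emit:
{"method": "drive_tool", "body": {
  "offset": [
    [0.0085,0,0.0235],
    [0.0085,0,0.0235],
    [0,0,0],
    [0,0,0],
    [0,0,0],
    [0,0,0],
    [0,0,0],
    [0,0,0],
    [0,0,0],
    [0,0,0]
  ],
  "turn": [
    [0,0,0],
    [0,0,0],
    [0,0,0],
    [0,0,0],
    [0,0,0],
    [0,0,0],
    [0,0,0],
    [0,0,0],
    [0,0,0],
    [0,0,0]
  ],
  "hand": [0,0,0,0.1,0.2,0.3,0.4,0.5,0.6,0.6]
}}

```text
time_s: 12.8
position: [0.4936, -0.1544, 0.0201]
tool_rot: [[0.238, 0.967, -0.087], [0.909, -0.254, -0.331], [-0.342, -0.0, -0.94]]
ft_force: [-0.1, -0.5, 0.5]
grip_width: 0.0512
gripper_force: 0.0
```

Emit:
{"method": "drive_tool", "body": {
  "offset": [
    [0,0,-0.2],
    [0,0,-0.7],
    [0,0,-1],
    [0,0,-1],
    [0,0,-1],
    [0,0,-0.3],
    [0,0,0],
    [0,0,0],
    [0,0,0],
    [0,0,0]
  ],
  "turn": [
    [0,0,0],
    [0,0,0],
    [0,0,0],
    [0,0,0],
    [0,0,0],
    [0,0,0],
    [0,0.83,0],
    [0,0.83,0],
    [0,0.83,0],
    [0,0.83,0]
  ],
  "hand": [0.6,0.6,0.6,0.6,0.7,0.7,0.7,0.7,0.7,0.7]
}}

```text
time_s: 14.05
position: [0.5078, -0.0989, 0.1775]
tool_rot: [[0.254, 0.967, -0.001], [0.967, -0.254, 0.002], [0.002, -0.001, -1.0]]
ft_force: [0.0, -0.7, 0.0]
grip_width: 0.0599
gripper_force: 0.0
```

Emit:
{"method": "drive_tool", "body": {
  "offset": [
    [0,0,0],
    [0,0,0],
    [0,0,0],
    [0,0,0],
    [0,0,0],
    [0,0,0],
    [0,0,0],
    [0,0,0],
    [0,0,0],
    [0,0,0]
  ],
  "turn": [
    [0,0,-1],
    [0,0,-1],
    [0,0,-1],
    [0,0,-1],
    [0,0,-1],
    [0,0,-1],
    [0,0,-1],
    [0,0,-1],
    [0,0,-0.53],
    [0,0,0]
  ],
  "hand": [0.7,0.7,0.7,0.7,0.7,0.7,0.7,0.7,0.7,0.7]
}}

```text
time_s: 15.3
position: [0.5078, -0.0989, 0.1775]
tool_rot: [[-0.594, 0.805, -0.002], [0.805, 0.594, -0.0], [0.001, -0.002, -1.0]]
ft_force: [0.9, 0.6, 0.3]
grip_width: 0.0601
gripper_force: 0.0
```

```bash
python3 - <<'E'
from h import *
s=observe();p=np.array(s["position"]);R=np.array(s["tool_rot"]);print(p,R,s["q"],s["ft_force"],np.degrees(np.arctan2(R[1,1],R[0,1])))
T=np.array([.479,-.0015,.113])+.019*R[:,2]
print("units to grasp",R.T@(T-p)/.04)
a=get_image("top")[150:290,200:400];b=get_image("side")[140:320,170:370]
r=lambda im:cv2.resize(im,(400,int(400*im.shape[0]/im.shape[1])),interpolation=cv2.INTER_CUBIC)
a,b=r(a),r(b);o=np.zeros((360,800,3),np.uint8);o[:a.shape[0],:400]=a;o[:b.shape[0],400:]=b
cv2.imwrite("pics/p3.png",o)
E
```

```text
[ 0.5078 -0.0989  0.1775] [[-0.5939  0.8045 -0.0015]
 [ 0.8045  0.5939 -0.0005]
 [ 0.0005 -0.0015 -1.    ]] [-24.1158  21.3161  84.6442  -0.0631  74.1094 -60.5317] [0.9467 0.5879 0.3467] 36.4332511336318
units to grasp [2.3855 0.869  2.0866]
```

View pics/p3.png

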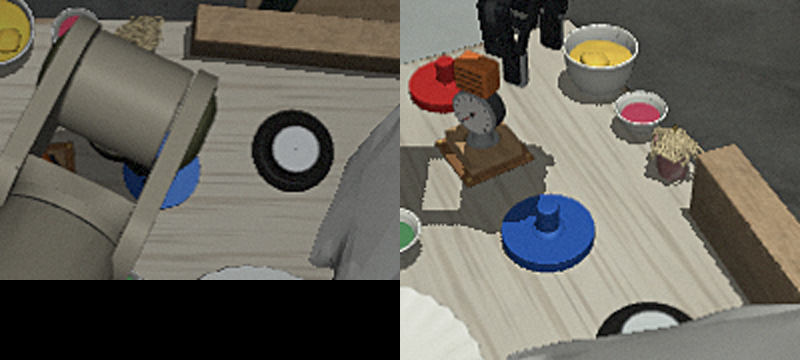

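The cap stands rim down on the table at about (548,235) in the side crop, and the fingers are behind the tester. I move over the grip, descend and close lightly.

Emit:
{"method": "drive_tool", "body": {
  "offset": [
    [0.6,0.22,0],
    [0.6,0.22,0],
    [0.6,0.22,0],
    [0.59,0.21,0],
    [0,0,0],
    [0,0,0.5],
    [0,0,0.6],
    [0,0,0.6],
    [0,0,0.39],
    [0,0,0]
  ],
  "turn": [
    [0,0,0],
    [0,0,0],
    [0,0,0],
    [0,0,0],
    [0,0,0],
    [0,0,0],
    [0,0,0],
    [0,0,0],
    [0,0,0],
    [0,0,0]
  ],
  "hand": [0.7,0.7,0.7,0.7,0.7,0.7,0.7,0.7,0.7,0.7],
  "newtons": 20
}}

```text
time_s: 16.65
position: [0.4791, -0.0021, 0.0936]
tool_rot: [[-0.594, 0.805, -0.002], [0.805, 0.594, -0.001], [0.001, -0.002, -1.0]]
ft_force: [0.0, -0.4, 1.0]
grip_width: 0.06
gripper_force: 0.0
```

Emit:
{"method": "drive_tool", "body": {
  "offset": [
    [0,0,0],
    [0,0,0],
    [0,0,0],
    [0,0,0],
    [0,0,0],
    [0,0,0],
    [0,0,0],
    [0,0,0],
    [0,0,0],
    [0,0,0]
  ],
  "turn": [
    [0,0,0],
    [0,0,0],
    [0,0,0],
    [0,0,0],
    [0,0,0],
    [0,0,0],
    [0,0,0],
    [0,0,0],
    [0,0,0],
    [0,0,0]
  ],
  "hand": [0.6,0.5,0.42,0.36,0.3,0.25,0.2,0.1,0,0]
}}

```text
time_s: 17.9
position: [0.4796, -0.0013, 0.0947]
tool_rot: [[-0.595, 0.804, 0.001], [0.804, 0.595, -0.001], [-0.001, 0.0, -1.0]]
ft_force: [1.8, 2.9, 5.5]
grip_width: 0.0283
gripper_force: 20.5
```

```bash
python3 - <<'E'
from h import *
s=observe();R=np.array(s["tool_rot"]);print(s["position"],R.T@s["ft_force"],R.T@s["wrist_torque"],s["grip_width"],s["gripper_force"])
im=get_image("side");cv2.imwrite("pics/p4.png",cv2.resize(im[130:250,160:280],None,fx=5,fy=5,interpolation=cv2.INTER_CUBIC))
E
```

```text
[ 0.4796 -0.0013  0.0947] [ 1.257   3.2267 -5.4793] [-0.8398  0.2528 -0.0507] 0.028298206453040733 20.493345537975074
```

View pics/p4.png

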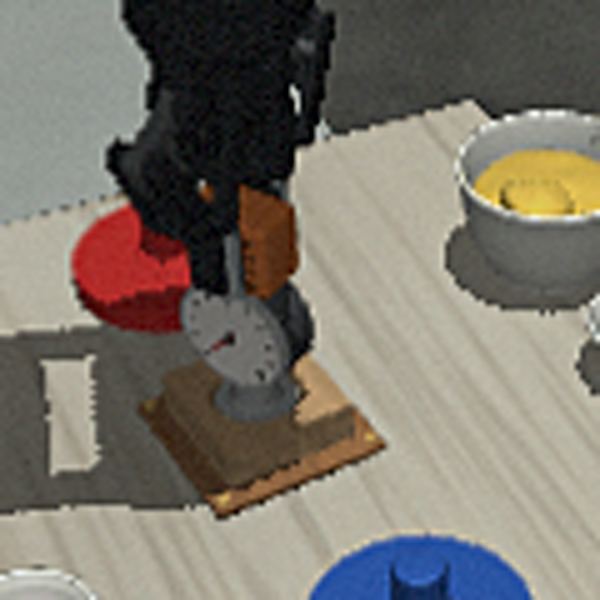

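The grip is pinched centrally at 28.3 mm with the tester upright and only a small side load. I firm up the grip and lift straight.

Emit:
{"method": "drive_tool", "body": {
  "offset": [
    [0,0.01,0],
    [0,0,0],
    [0,0,0],
    [0,0,0],
    [0,0,-0.1],
    [0,0,-0.2],
    [0,0,-0.25],
    [0,0,-0.25],
    [0,0,-0.25],
    [0,0,-0.25]
  ],
  "turn": [
    [0,0,0],
    [0,0,0],
    [0,0,0],
    [0,0,0],
    [0,0,0],
    [0,0,0],
    [0,0,0],
    [0,0,0],
    [0,0,0],
    [0,0,0]
  ],
  "hand": [0,0,0,0,0,0,0,0,0,0],
  "newtons": 70
}}

```text
time_s: 19.2
position: [0.4796, -0.0011, 0.1472]
tool_rot: [[-0.595, 0.804, -0.0], [0.804, 0.595, -0.001], [-0.001, -0.001, -1.0]]
ft_force: [1.1, 0.4, -2.5]
grip_width: 0.0276
gripper_force: 67.7
```

Emit:
{"method": "drive_tool", "body": {
  "offset": [
    [0,0,-0.25],
    [0,0,-0.25],
    [0,0,-0.2],
    [0,0,0],
    [0,0,0],
    [0,0,0],
    [0,0,0],
    [0,0,0],
    [0,0,0],
    [0,0,0]
  ],
  "turn": [
    [0,0,0],
    [0,0,0],
    [0,0,0],
    [0,0,0],
    [0,0,0],
    [0,0,0],
    [0,0,0],
    [0,0,0],
    [0,0,0],
    [0,0,0]
  ],
  "hand": [0,0,0,0,0,0,0,0,0,0]
}}

```text
time_s: 20.45
position: [0.4796, -0.0011, 0.1744]
tool_rot: [[-0.595, 0.804, -0.0], [0.804, 0.595, -0.001], [-0.001, -0.001, -1.0]]
ft_force: [-0.2, 0.9, -3.3]
grip_width: 0.0275
gripper_force: 67.8
```

```bash
python3 - <<'E'
from h import *
s=observe();p=np.array(s["position"]);R=np.array(s["tool_rot"]);print(p,R,s["ft_force"],s["wrist_torque"],s["grip_width"],s["gripper_force"])
im=get_image("top").astype(int);sub=im[195:255,318:378];m=(sub.min(2)>150).astype(np.uint8)
n,l,st,c=cv2.connectedComponentsWithStats(m);k=1+np.argmax(st[1:,4]);print("white",st[k],c[k]+[318,195])
m=(sub.max(2)<70).astype(np.uint8);n,l,st,c=cv2.connectedComponentsWithStats(m);k=1+np.argmax(st[1:,4]);print("black",st[k],c[k]+[318,195],)
for z,uv in((.02,(347.75,223.75)),):
  C=atz("top",uv,z);print("ring",C)
E
```

```text
[ 0.4796 -0.0011  0.1744] [[-0.5945  0.8041 -0.0003]
 [ 0.8041  0.5945 -0.001 ]
 [-0.0006 -0.0008 -1.    ]] [-0.1805  0.8796 -3.3116] [0.018  0.0353 0.0307] 0.027459135641538304 67.79012560844421
white [ 19  19  22  21 356] [347.4326 223.9944]
black [  8  10  41  41 882] [345.2698 225.6995]
ring [ 0.5229 -0.3148  0.02  ]
```

Emit:
{"method": "drive_tool", "body": {
  "offset": [
    [-0.2,-0.11,0],
    [-0.4,-0.22,0],
    [-0.6,-0.33,0],
    [-0.7,-0.38,0],
    [-0.7,-0.38,0],
    [-0.7,-0.38,0],
    [-0.7,-0.38,0],
    [-0.7,-0.38,0],
    [-0.7,-0.38,0],
    [-0.6,-0.33,0]
  ],
  "turn": [
    [0,0,0],
    [0,0,0],
    [0,0,0],
    [0,0,0],
    [0,0,0],
    [0,0,0],
    [0,0,0],
    [0,0,0],
    [0,0,0],
    [0,0,0]
  ],
  "hand": [0,0,0,0,0,0,0,0,0,0]
}}

```text
time_s: 21.75
position: [0.5167, -0.2745, 0.1744]
tool_rot: [[-0.594, 0.805, -0.0], [0.805, 0.594, -0.001], [-0.001, -0.001, -1.0]]
ft_force: [0.3, -0.5, -1.8]
grip_width: 0.0271
gripper_force: 67.7
```

Emit:
{"method": "drive_tool", "body": {
  "offset": [
    [-0.5,-0.27,0],
    [-0.3,-0.165,0],
    [-0.14,-0.08,0],
    [0,0,0.2],
    [0,0,0.35],
    [0,0,0.4],
    [0,0,0.35],
    [0,0,0.19],
    [0,0,0],
    [0,0,0]
  ],
  "turn": [
    [0,0,0],
    [0,0,0],
    [0,0,0],
    [0,0,0],
    [0,0,0],
    [0,0,0],
    [0,0,0],
    [0,0,0],
    [0,0,0],
    [0,0,0]
  ],
  "hand": [0,0,0,0,0,0,0,0,0,0]
}}

```text
time_s: 23.0
position: [0.5232, -0.3146, 0.1156]
tool_rot: [[-0.595, 0.804, 0.0], [0.804, 0.595, -0.002], [-0.002, -0.001, -1.0]]
ft_force: [0.9, 0.5, -3.1]
grip_width: 0.0277
gripper_force: 67.8
```

```bash
python3 - <<'E'
from h import *
s=observe();p=np.array(s["position"]);R=np.array(s["tool_rot"]);print(p,R,s["ft_force"],s["wrist_torque"],s["grip_width"],s["gripper_force"])
f=[p[0]-.0006,p[1]-.0004,p[2]-.0807];print("expected foot px",f,proj("side",f),proj("top",f),proj("side",[.5227,-.3147,.02]))
a=get_image("top")[150:290,270:470];b=get_image("side")[200:340,220:400]
r=lambda im:cv2.resize(im,(400,int(400*im.shape[0]/im.shape[1])),interpolation=cv2.INTER_CUBIC)
a,b=r(a),r(b);o=np.zeros((312,800,3),np.uint8);o[:a.shape[0],:400]=a;o[:b.shape[0],400:]=b
cv2.imwrite("pics/p5.png",o)
E
```

```text
[ 0.5232 -0.3146  0.1156] [[-0.5946  0.804   0.0005]
 [ 0.804   0.5946 -0.0017]
 [-0.0017 -0.0006 -1.    ]] [ 0.8768  0.513  -3.0902] [0.0337 0.044  0.0328] 0.027657316049307275 67.78331279754639
expected foot px [np.float64(0.5225654450781347), np.float64(-0.31497081451356346), np.float64(0.03489169582987553)] [295.6853 303.0878] [349.018 223.152] [295.1351 307.9039]
```

View pics/p5.png

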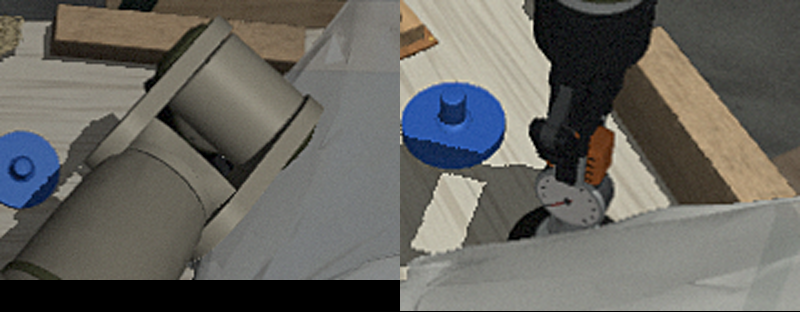

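The tester is upright and still over the block. The pin is about 9 mm above the steel and the foot is centred to within about 1 mm. Next I lower it slowly.

Emit:
{"method": "drive_tool", "body": {
  "offset": [
    [0,0,0],
    [0,0,0],
    [0,0,0],
    [0,0,0.04],
    [0,0,0.04],
    [0,0,0.04],
    [0,0,0.04],
    [0,0,0.04],
    [0,0,0.04],
    [0,0,0.03]
  ],
  "turn": [
    [0,0,0],
    [0,0,0],
    [0,0,0],
    [0,0,0],
    [0,0,0],
    [0,0,0],
    [0,0,0],
    [0,0,0],
    [0,0,0],
    [0,0,0]
  ],
  "hand": [0,0,0,0,0,0,0,0,0,0]
}}

```text
time_s: 24.35
position: [0.523, -0.3145, 0.1047]
tool_rot: [[-0.595, 0.804, 0.0], [0.804, 0.595, -0.001], [-0.001, -0.001, -1.0]]
ft_force: [-1.1, -0.1, 2.9]
grip_width: 0.0277
gripper_force: 68.3
```

Emit:
{"method": "drive_tool", "body": {
  "offset": [
    [0,0,0.02],
    [0,0,0.02],
    [0,0,0.02],
    [0,0,0.02],
    [0,0,0.01],
    [0,0,0],
    [0,0,0],
    [0,0,0],
    [0,0,0],
    [0,0,0]
  ],
  "turn": [
    [0,0,0],
    [0,0,0],
    [0,0,0],
    [0,0,0],
    [0,0,0],
    [0,0,0],
    [0,0,0],
    [0,0,0],
    [0,0,0],
    [0,0,0]
  ],
  "hand": [0,0,0,0,0,0,0,0,0,0]
}}

```text
time_s: 25.6
position: [0.5231, -0.3145, 0.1009]
tool_rot: [[-0.595, 0.804, 0.0], [0.804, 0.595, -0.001], [-0.001, -0.001, -1.0]]
ft_force: [-0.3, -0.1, 5.4]
grip_width: 0.0273
gripper_force: 68.7
```

Emit:
{"method": "drive_tool", "body": {
  "offset": [
    [0,0,0.008],
    [0,0,0],
    [0,0,0.008],
    [0,0,0],
    [0,0,0],
    [0,0,0],
    [0,0,0],
    [0,0,0],
    [0,0,0],
    [0,0,0]
  ],
  "turn": [
    [0,0,0],
    [0,0,0],
    [0,0,0],
    [0,0,0],
    [0,0,0],
    [0,0,0],
    [0,0,0],
    [0,0,0],
    [0,0,0],
    [0,0,0]
  ],
  "hand": [0,0,0,0,0,0,0,0,0,0]
}}

```text
time_s: 26.85
position: [0.5231, -0.3145, 0.1008]
tool_rot: [[-0.595, 0.804, 0.001], [0.804, 0.595, -0.002], [-0.002, -0.001, -1.0]]
ft_force: [-0.8, 1.9, 8.8]
grip_width: 0.0271
gripper_force: 69.4
```

Emit:
{"method": "drive_tool", "body": {
  "offset": [
    [0,0,0.008],
    [0,0,0],
    [0,0,0.008],
    [0,0,0],
    [0,0,0.008],
    [0,0,0],
    [0,0,0],
    [0,0,0],
    [0,0,0],
    [0,0,0]
  ],
  "turn": [
    [0,0,0],
    [0,0,0],
    [0,0,0],
    [0,0,0],
    [0,0,0],
    [0,0,0],
    [0,0,0],
    [0,0,0],
    [0,0,0],
    [0,0,0]
  ],
  "hand": [0,0,0,0,0,0,0,0,0,0]
}}

```text
time_s: 28.1
position: [0.5233, -0.3146, 0.1008]
tool_rot: [[-0.595, 0.804, 0.001], [0.804, 0.595, -0.002], [-0.003, -0.0, -1.0]]
ft_force: [-2.3, 3.4, 14.8]
grip_width: 0.0275
gripper_force: 70.1
```

```bash
python3 - <<'E'
from h import *
s=observe();R=np.array(s["tool_rot"]);print(s["position"],R[:,2],s["ft_force"],s["wrist_torque"],s["grip_width"],s["gripper_force"])
b=get_image("side")[230:310,250:350]
cv2.imwrite("pics/p6.png",cv2.resize(b,None,fx=6,fy=6,interpolation=cv2.INTER_CUBIC))
E
```

```text
[ 0.5233 -0.3146  0.1008] [ 0.0014 -0.0025 -1.    ] [-2.3373  3.3948 14.8347] [ 0.5791  0.5586 -0.0005] 0.027549837920208396 70.11580109596252
```

View pics/p6.png

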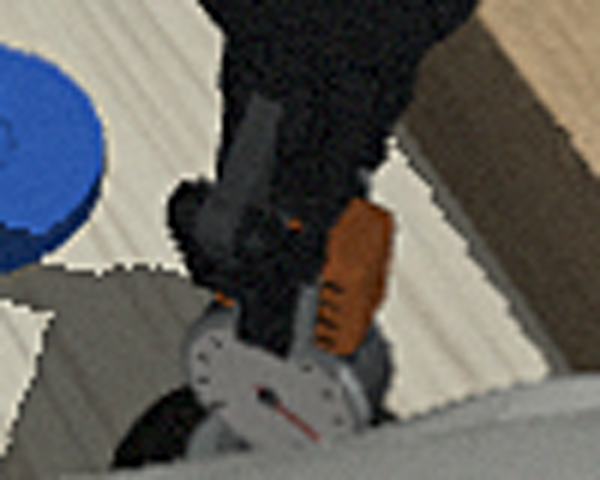

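The needle now points to the lower right at (315,435), so the pin is fully in. The foot is firm under about 18 N and the tester is upright. I hand the job in.

```bash
python3 -c "
from rig import env
print(env.close_job())"
```

```text
the job is handed in; nothing more can be done
None
```

The job is handed in: the dust cap stands rim down on the table, and the tester is still gripped upright inside the ring, pressed down with about 18 N so its pin is fully in (needle at lower right).

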